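# Level the spring-lever glaze balance

## Robot

A 7-joint arm with a two-finger parallel gripper is mounted at the origin on the work surface. World frame = base frame: x ahead of the robot, y to its left, z up, the work surface at z = 0. Lengths are in m, angles in rad, forces in N, time in s.
With the tool pointing down it reaches from about 0.425 to 0.975 m from the base axis. Payload 16.7 kg.
Tool frame: the origin (TCP) lies at the very end of the fingers, on their centre line; the grasp point (between the pads) lies 19 mm behind it; z points along the fingers, y is the line along which they close (so a half turn about z gives the same grasp; the last joint's range is limited). The gripper opens to 85 mm and grips with 20 to 120 N. Pads are 22 mm wide; open, the fingers measure 114 mm over their backs; the gripper's body (76 mm by 85 mm) begins 54 mm behind the grasp point. The pads swing forward as they close: fully open they stand 13 mm farther back than shut.
Start: joints at [1.185, 0.426, 0.074, 1.606, -0.034, 1.111, -0.067], TCP at [0.158, -0.656, 0.231] pointing down, gripper open.
Joint ranges: [-2.85, 2.85], [-0.5, 2.14], [-1.23, 1.37], [0.21, 2.46], [-1.02, 4.16], [0.16, 2.05], [-2.73, 2.73]. Speed limits (rad/s): [1.89, 1.89, 2.39, 2.39, 3.01, 3.01, 3.01].

## Interface

Orientations are given as a 3x3 rotation matrix whose columns are the frame's x, y, z axes.
In Python, from plant import arm, get_image, camera_params, close_job gives the robot as it stands.
- The arm moves only by the shell command python3 -m jog 'ROWS' [FORCE]. ROWS is a JSON object of lists of equal length, an entry for each row: "dr": the turn, a rotation vector about the tool's x, y, z as a fraction of full scale, a list of three; "slide": the shift along the tool's x, y, z as a fraction of full scale, a list of three; "fingers": the closure, from 0 (fully open) to 1 (shut). In form: {"dr": [[wx, wy, wz], ...], "slide": [[dx, dy, dz], ...], "fingers": [fingers, ...]}. A call has 1 to 10 rows; each row shifts and turns the commanded pose from where the row before left it, along the tool's axes as they then stand; what a row does not reach is not made up. Full scale, the value 1, is 0.02 m for a shift and 0.1 rad for a turn. A row lasts 1/8 s, in which the tool goes at most 62.5 mm and 10.7 degrees, less where a joint would pass 70% of its speed; a pose out of reach is approached as far as the arm can. A call with a number of a shift or a turn outside -1 to 1 is refused whole. A call with a gripper value outside its range is refused whole. The fingers move at their own pace and stop on an object; FORCE is the grip in N (left out, the last holds). Time passes only in rows, so rows that do not move let the fingers close. It gives the time, the measured TCP pose, the force, the opening and the grip force at its end, in the units of the state.
- arm.get_obs(): the state, without advancing time (a new reading comes with each control period).
- get_image(name): name is "scene" or "side" or "wrist"; returns the picture (420x560x3 uint8, blue, green, red); there is no depth.
- camera_params(name): a dict with "fx", "fy", "cx", "cy" (pixels), "T" (4x4, takes a point from camera to world coordinates). Camera axes: x right, y up, looking along -z (the intrinsics and any distortion apply to the point x, -y, -z); pixel columns grow to the right and rows downward; lengths in m; the calibration is good to about 2 mm. A picture is of the moment at which its call begins: read the wrist's pose just before it. camera_params takes no time and is no camera call; for the wrist camera it gives the pose at the moment of the call.
- close_job(): hands the job in; it is judged then, once.
The state is a dict: "time": time; "joint_pos": joint angles; "dq": joint speeds; "joint_efforts": joint torques, N m; "tool_pos": TCP position; "eef_rot": TCP orientation; "ft_force": force on the tool from outside, world axes, zero at the start; "ft_torque": the same for the moment, N m; "opening": finger opening in m; "grip_force": force on a finger pad.
Only numpy, scipy, OpenCV 4.12 (cv2) and the standard library are available. Lean on these libraries where they do the work, as an engineer would, in place of code of your own. Each camera call takes 0.05 s, during which the arm holds its last target. There are 200 camera calls.

## Task

Weigh the glaze jar on the bench balance: take the balance's hand lever by its wooden grip and, by the lever alone, raise the loaded beam off its rest and keep the pointer level, between the two long marks, for at least six seconds without a break. Then lower the beam gently back onto its rest and let go of the lever. The beam must never swing fast or run against its upper stop; do not touch the beam, the jar or the counterweight, and leave the other things on the bench alone.

Things in the scene. Friction and masses are not known exactly. Their poses are not given: they have to be found in the camera images.
- balance: the balance's fixed stand: grey base plate 200 x 340 x 20 mm, aluminium uprights at its middle (to 155 mm above the table), a white scale behind them up to 255 mm. Origin: centre of the plate's underside, on the table; z up, x = pivot axis pointing away from the robot, y = along the level beam towards the jar. Place and yaw vary
- pivot (a point): pivot point on the stand, 130 mm above the table; beam and lever both turn about the stand's x axis through it. With the lever held still the level beam does not balance by itself but slowly tips away (time constant 0.6 to 1.7 s), so the lever must follow it. A pointer 115 mm long stands up from the beam; the scale's two long marks are at -0.1 and +0.1 rad
- beam (a joint): angle of the beam about the stand's x axis, rad: 0 = level, positive = jar side up; limits -0.3 (lying on its rest, jar side down: the start) and +0.3 (upper stop). Low friction 0.003 N m, damping 0.006 N m s/rad; inertia with jar and counterweight about 0.034 kg m2. Top-heavy: tilted b rad from level, gravity adds about 0.40*b N m in the direction of the tilt
- lever (a joint): angle of the hand lever relative to the beam, rad; 0 = spring relaxed (the start, within 0.1), range -0.6 to 1.9. Its spring, 0.345 N m/rad (damping 0.02 N m s/rad), is the only link to the beam: it turns the beam with 0.345*value N m, positive lifts the jar side. From upright the lever stands at a = lever + beam - 0.5 rad, negative leaning towards the jar. Level needs about 0.35 to 1.1
- grip (a point): the place to hold: on the round wooden bar (22 mm thick, 85 mm long, parallel to stand x) at the lever's end, 33 mm from the steel stem, 26 mm from the free end, 138 mm from the pivot towards stand -x. It moves on a circle: stand y = -130*sin(a), height 130+130*cos(a) mm (a: see lever). Pinch from above, fingers closing along stand y; the bar may turn between them
- bar: the beam's bar, 360 mm long, 16 mm thick, with a pan 96 mm across on each end, 180 mm from the pivot (do not touch): origin at the pivot
- jar: white glaze jar with a wooden stopper, 72 mm across, 90 mm high, clipped on the pan at the beam's +y end, moves with the beam; nominal 0.5 kg, really 0.43 to 0.58, so the jar side is too heavy by about 0.25 N m (0.11 to 0.39) (do not touch). Origin: centre of its underside, 180 mm from the pivot along the bar, 14 mm above its axis
- counterweight: brass disc 54 mm across, 30 mm high, 0.36 kg, fixed on the pan at the beam's other end (do not touch). Origin: centre of its underside
- weight_a: loose brass weight 30 mm across, 36 mm high, on the base plate (leave alone)
- weight_b: loose brass weight 24 mm across, 30 mm high, on the base plate (leave alone)
- bowl: terracotta bowl 120 mm across, 55 mm high (leave alone)
- cup: white cup 76 mm across, 80 mm high (leave alone)
- flask: dark drinking bottle 72 mm across, 200 mm high (leave alone)
- test_bar0: fired clay test bar about 200 mm long on the grey ware board (leave alone)
- test_bar1: fired clay test bar about 180 mm long on the grey ware board (leave alone)
- test_bar2: fired clay test bar about 160 mm long on the grey ware board (leave alone)
- rib_brush: brush lying on the table (leave alone)

How it is judged:
By the outcome, as a careful person would: the job done as asked, in the order asked, and still so for the second after the job is handed in, with the robot touching nothing.
It also fails if it takes over 64 s, if anything falls off the work surface, if the arm or the gripper's body presses on something with over 40 N, if the wrist force passes 120 N, or if a joint passes its speed limit or range.

## Working session

There is one attempt and no reset: what is moved stays moved. The work goes in short steps, Python scripts to look and compute and a shell command to move; the robot and the scene stay as the last step left them, time stands still between calls to the robot, and variables do not carry over. Pictures are saved under pics/ and viewed, at most 10 in all, crops included, and the job is handed in when it is done.

```bash
ls; mkdir -p pics
python3 - <<'E'
from plant import arm,get_image,camera_params
import cv2,numpy as np
o=arm.get_obs();print(o['time'],o['tool_pos'],o['eef_rot'],o['opening'])
for n in("scene","side"):
    cv2.imwrite(f'pics/{n}0.png',get_image(n));p=camera_params(n);print(n,p)
E
```

```text
pics
0.0 [ 0.15822181 -0.65574862  0.23059   ] [[ 9.72090956e-01  2.34603873e-01 -4.42502551e-04]
 [ 2.34604254e-01 -9.72090122e-01  1.28012417e-03]
 [-1.29830272e-04 -1.34821011e-03 -9.99999083e-01]] 0.08527995954182185
scene {'fx': 452.7404873713407, 'fy': 452.7404873713407, 'cx': 273.5221214160057, 'cy': 211.51110367405263, 'T': array([[ 0.27190591, -0.71271827,  0.64660641,  1.44769754],
       [ 0.96228942,  0.20705545, -0.17642877, -0.21094906],
       [-0.00813938,  0.67019453,  0.74214085,  1.17897663],
       [ 0.        ,  0.        ,  0.        ,  1.        ]])}
side {'fx': 471.3960495945907, 'fy': 471.3960495945907, 'cx': 272.2445434292981, 'cy': 208.27410955574817, 'T': array([[ 0.99978535, -0.0074464 , -0.01933417,  0.53232799],
       [-0.01272079,  0.51595783, -0.85651953, -1.48513465],
       [ 0.01635361,  0.85658162,  0.51575235,  1.09854516],
       [ 0.        ,  0.        ,  0.        ,  1.        ]])}
```

View pics/scene0.png

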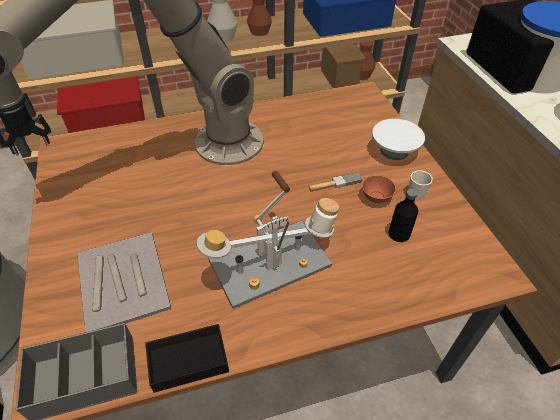

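View pics/side0.png

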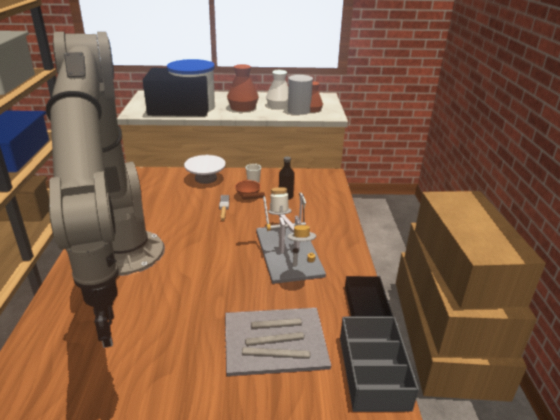

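The scene view shows the balance's plate around (268,270), the grip bar at (273–288,174–190), the counterweight at (215,240) and the jar at (326,217). In the side view the balance is at (288,250). I'll enlarge both crops.

Run:
```python
import cv2,numpy as np
a=cv2.imread('pics/scene0.png')[160:310,190:350];b=cv2.imread('pics/side0.png')[180:290,225:335]
a=cv2.resize(a,None,fx=2.5*1.0,fy=2.5,interpolation=cv2.INTER_CUBIC);b=cv2.resize(b,None,fx=3.6,fy=3.6,interpolation=cv2.INTER_CUBIC)
h=max(a.shape[0],b.shape[0]);c=np.zeros((h,a.shape[1]+b.shape[1],3),np.uint8);c[:a.shape[0],:a.shape[1]]=a;c[:b.shape[0],a.shape[1]:]=b
print(c.shape,a.shape);cv2.imwrite('pics/crop0.png',c)
```

```text
(396, 796, 3) (375, 400, 3)
```

View pics/crop0.png

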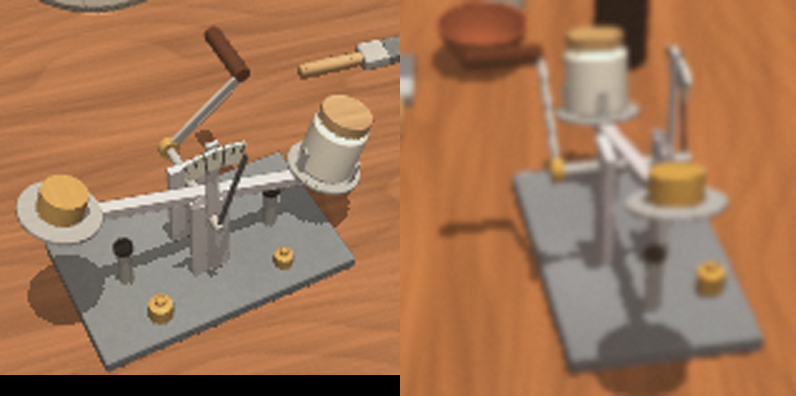

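The crops show the dark-brown grip bar: scene from about (275,173) at the free end to (287,189) at the stem end, side from (243,197) to (264,194). The plate corners in the scene are about (233,305), (331,264) and (302,221). Next I'll triangulate.

```bash
cat > h.py <<'E'
import numpy as np,cv2
from plant import arm,get_image,camera_params
def ray(p,uv):
    T=p['T'];d=T[:3,:3]@np.array([(uv[0]-p['cx'])/p['fx'],-(uv[1]-p['cy'])/p['fy'],-1]);return T[:3,3],d/np.linalg.norm(d)
def onz(p,uv,z):
    o,d=ray(p,uv);return o+d*(z-o[2])/d[2]
def tri(rs):
    A=sum(np.eye(3)-np.outer(d,d) for o,d in rs);b=sum((np.eye(3)-np.outer(d,d))@o for o,d in rs)
    x=np.linalg.solve(A,b);return x,[np.linalg.norm(np.cross(x-o,d)) for o,d in rs]
def pix(p,X):
    c=p['T'][:3,:3].T@(np.asarray(X)-p['T'][:3,3]);return np.array([p['cx']+p['fx']*c[0]/-c[2],p['cy']+p['fy']*c[1]/c[2]])
def bar_mask(im,roi):
    x0,y0,x1,y1=roi;hsv=cv2.cvtColor(im,cv2.COLOR_BGR2HSV)
    m=((hsv[...,2]<125)&(hsv[...,1]>100)&((hsv[...,0]<14)|(hsv[...,0]>172))).astype(np.uint8)
    k=np.zeros_like(m);k[y0:y1,x0:x1]=m[y0:y1,x0:x1]
    n,l,s,c=cv2.connectedComponentsWithStats(k);i=1+np.argmax(s[1:,4]);return l==i
def ends(m):
    ys,xs=np.nonzero(m);P=np.c_[xs,ys].astype(float);c=P.mean(0);u=np.linalg.svd(P-c)[2][0] if len(P)<4000 else np.linalg.eigh(np.cov((P-c).T))[1][:,1]
    t=(P-c)@u;return c,c+u*t.min(),c+u*t.max(),len(P)
E
python3 - <<'E'
from h import *
S,D=camera_params('scene'),camera_params('side')
ms=bar_mask(cv2.imread('pics/scene0.png'),(265,165,297,197));e=ends(ms);print(e)
md=bar_mask(cv2.imread('pics/side0.png'),(238,190,268,203));f=ends(md);print(f)
print('ctr',tri([ray(S,e[0]),ray(D,f[0])]))
print('free',tri([ray(S,(274.8,173)),ray(D,(243,197))]));print('stem',tri([ray(S,(287.5,189.5)),ray(D,(264,194))]))
c=[onz(S,(190+u/2.5,160+v/2.5),.02) for u,v in((108,361),(353,260),(280,153))]
print(c,np.linalg.norm(c[0]-c[1]),np.linalg.norm(c[1]-c[2]),'centre',(c[0]+c[2])/2, (c[1]-c[0])/.34,(c[1]-c[2])/.2)
E
```

```text
(array([280.30952381, 181.36904762]), array([272.75305154, 171.42760681]), array([287.88106047, 191.33030743]), 168)
(array([249.0521327 , 195.99052133]), array([263.06285742, 194.66380056]), array([237.72192531, 197.06341525]), 211)
ctr (array([0.48111876, 0.07665236, 0.20768787]), [np.float64(0.0045953460837167), np.float64(0.004595346083716577)])
free (array([0.45522959, 0.06520786, 0.21491934]), [np.float64(0.0011866670217873766), np.float64(0.001186667021787447)])
stem (array([0.53557219, 0.08224236, 0.21748815]), [np.float64(0.0005416496258404485), np.float64(0.0005416496258405861)])
[array([ 0.75594783, -0.1473335 ,  0.02      ]), array([0.7003401 , 0.17734011, 0.02      ]), array([0.5072662 , 0.14505452, 0.02      ])] 0.32940123115617254 0.19575466771839736 centre [ 0.63160702 -0.00113949  0.02      ] [-0.16355216  0.95492237  0.        ] [0.9653695  0.16142792 0.        ]
```

```bash
python3 -m jog '{"dr":[[0,0,0.07],[0,0,0.07],[0,0,0.07],[0,0,0.07],[0,0,0.07],[0,0,0.07],[0,0,0.07],[0,0,0.07],[0,0,0.07],[0,0,0.07]],"slide":[[1,-1,-0.4],[1,-1,-0.4],[1,-1,-0.4],[1,-1,-0.4],[1,-1,-0.4],[1,-1,-0.4],[1,-1,-0.4],[1,-1,-0.4],[1,-1,-0.4],[1,-1,-0.4]],"fingers":[0,0,0,0,0,0,0,0,0,0]}' 30
python3 -m jog '{"dr":[[0,0,0],[0,0,0],[0,0,0],[0,0,0],[0,0,0],[0,0,0],[0,0,0],[0,0,0],[0,0,0],[0,0,0]],"slide":[[0.8,-1,0],[0.8,-1,0],[0.8,-1,0],[0.8,-1,0],[0.8,-1,0],[0.8,-1,0],[0.8,-1,0],[0.8,-1,0],[0.8,-1,0],[0.8,-1,0]],"fingers":[0,0,0,0,0,0,0,0,0,0]}'
```

```text
time: 1.35
tool_pos: [0.3136, -0.4187, 0.3113]
eef_rot: [[0.986, 0.166, -0.0], [0.166, -0.986, 0.0], [-0.0, -0.0, -1.0]]
ft_force: [0.3, -0.3, -0.5]
opening: 0.0855
grip_force: 0.0
time: 2.6
tool_pos: [0.4381, -0.195, 0.3111]
eef_rot: [[0.986, 0.166, -0.0], [0.166, -0.986, 0.0], [-0.0, -0.0, -1.0]]
ft_force: [-0.2, 0.2, 0.4]
opening: 0.0854
grip_force: 0.0
```

```bash
python3 -m jog '{"dr":[[0,0,0],[0,0,0],[0,0,0],[0,0,0],[0,0,0],[0,0,0],[0,0,0],[0,0,0],[0,0,0],[0,0,0]],"slide":[[0.35,-1,0],[0.35,-1,0],[0.35,-1,0],[0.35,-1,0],[0.35,-1,0],[0.35,-1,0],[0.35,-1,0],[0.35,-1,0],[0.35,-1,0],[0.35,-1,0]],"fingers":[0,0,0,0,0,0,0,0,0,0]}'
python3 -m jog '{"dr":[[0,0,0],[0,0,0],[0,0,0],[0,0,0],[0,0,0]],"slide":[[0.3,-0.8,0],[0.3,-0.8,0],[0.25,-0.6,0],[0,-0.4,0],[0,0,0]],"fingers":[0,0,0,0,0]}'
python3 - <<'E'
from h import *
for n in('wrist','scene','side'):
    p=camera_params(n);cv2.imwrite(f'pics/{n}1.png',get_image(n))
    if n=='wrist': np.savez('w1.npz',**p);print(p)
print(arm.get_obs()['tool_pos'])
E
```

```text
time: 3.85
tool_pos: [0.4736, 0.0137, 0.3112]
eef_rot: [[0.986, 0.166, -0.0], [0.166, -0.986, 0.0], [-0.0, -0.0, -1.0]]
ft_force: [-0.7, -0.7, 0.1]
opening: 0.0855
grip_force: 0.0
time: 4.47
tool_pos: [0.4817, 0.0674, 0.3113]
eef_rot: [[0.986, 0.167, -0.0], [0.167, -0.986, 0.0], [-0.0, -0.0, -1.0]]
ft_force: [-0.1, 0.2, 0.2]
opening: 0.0855
grip_force: 0.0
{'fx': 347.0992512094479, 'fy': 347.0992512094479, 'cx': 285.0153567251019, 'cy': 211.22794108639624, 'T': array([[ 1.67058710e-01,  9.33092582e-01,  3.18480172e-01,
         5.64277223e-01],
       [-9.85946669e-01,  1.58346776e-01,  5.32490791e-02,
         8.16277832e-02],
       [-7.43987878e-04, -3.22900188e-01,  9.46432732e-01,
         4.53942853e-01],
       [ 0.00000000e+00,  0.00000000e+00,  0.00000000e+00,
         1.00000000e+00]])}
[0.48181833 0.06652923 0.31131067]
```

View pics/wrist1.png

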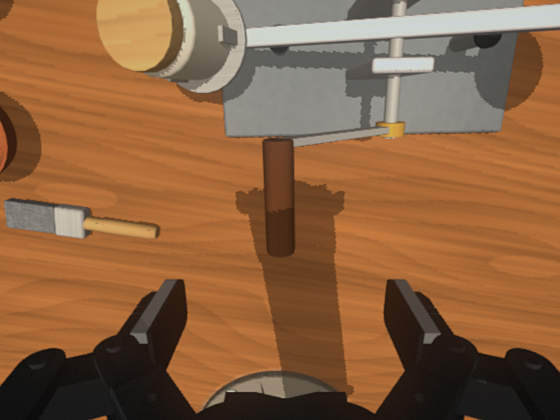

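View pics/scene1.png

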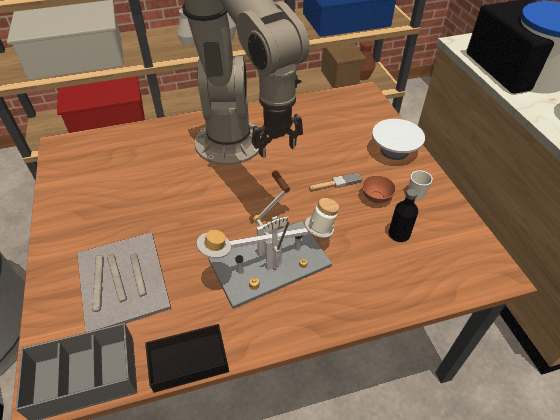

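The wrist view shows the bar between the fingers, from (278,141) at the stem end to (281,250) at the free end. It lies nearly parallel to the image's vertical, so the yaw is right. Plate corners are at (226,136) and (500,131). The scene view is unobstructed.

Run:
```python
from h import *
W=dict(np.load('w1.npz'));S,D=camera_params('scene'),camera_params('side')
print('stem',tri([ray(W,(278,141)),ray(S,(287.5,189.5))]),tri([ray(W,(278,141)),ray(D,(264,194.5))]))
print('free',tri([ray(W,(281,249)),ray(S,(274.5,173)) ]),tri([ray(W,(281,249)),ray(D,(243,197))]))
im=cv2.imread('pics/wrist1.png');m=bar_mask(im,(255,130,305,265));print(ends(m))
for z in(.213,.217,.221):
    f=onz(W,(281,249),z);s=onz(W,(278,141),z);u=(s-f)/np.linalg.norm(s-f);print(z,f,s,np.linalg.norm(s-f),np.arctan2(u[1],u[0]),'grip',f+.026*u)
a=onz(W,(226,136),.02);b=onz(W,(500,131),.02);print('plate',a,b,np.linalg.norm(a-b),np.arctan2(-(a-b)[0],(a-b)[1]))
yd=(a-b)/np.linalg.norm(a-b);xd=np.array([yd[1],-yd[0],0]);print('centre',(a+b)/2+.1*xd)
print('hub',onz(W,(392,129),.13))
# b tracker baseline: counterweight & jar
im=cv2.imread('pics/scene1.png');h=cv2.cvtColor(im,cv2.COLOR_BGR2HSV);print(h[235:250:3,205:228:4].tolist())
print(pix(S,[.6316+.03,-.001-.1775,.18]))
```

```text
stem (array([0.53307199, 0.08208593, 0.21446872]), [np.float64(0.0008145774776356319), np.float64(0.000814577477635528)]) (array([0.5341658 , 0.08124389, 0.21654879]), [np.float64(0.0011043914639986244), np.float64(0.0011043914639986777)])
free (array([0.45284702, 0.06564658, 0.21399119]), [np.float64(0.0005110551668482025), np.float64(0.0005110551668482792)]) (array([0.45468331, 0.06586708, 0.21412046]), [np.float64(0.0013404754086131824), np.float64(0.0013404754086131687)])
(array([279.66157372, 206.7578304 ]), array([277.79931278, 136.03161477]), array([281.18461004, 264.60074202]), 5236)
0.213 [0.4527131  0.06600843 0.213     ] [0.5325883  0.08132207 0.213     ] 0.08132991214869142 0.18942108294202833 grip [0.47824805 0.07090398 0.213     ]
0.217 [0.45456523 0.06626774 0.217     ] [0.53311438 0.08132715 0.217     ] 0.07997971792183135 0.18942108294202828 grip [0.48010018 0.07116329 0.217     ]
0.221 [0.45641736 0.06652704 0.221     ] [0.53364047 0.08133222 0.221     ] 0.07862952369497128 0.18942108294202842 grip [0.4819523  0.07142259 0.221     ]
plate [0.5025126  0.14512294 0.02      ] [ 0.56455984 -0.1848563   0.02      ] 0.3357620555863055 0.18586353485414675
centre [ 0.63181393 -0.00138715  0.02      ]
hub [ 0.54973258 -0.0195706   0.13      ]
[[[18, 49, 177], [18, 144, 226], [18, 145, 222], [18, 142, 226], [18, 145, 224], [12, 145, 174]], [[18, 105, 143], [18, 144, 223], [18, 146, 224], [18, 144, 223], [18, 145, 224], [18, 95, 209]], [[17, 141, 134], [18, 146, 157], [19, 142, 227], [18, 145, 224], [18, 143, 225], [18, 33, 201]], [[17, 143, 136], [18, 144, 149], [17, 143, 148], [17, 143, 137], [18, 141, 112], [17, 32, 127]], [[18, 32, 198], [17, 144, 149], [18, 144, 143], [18, 147, 134], [17, 137, 104], [19, 31, 200]]]
[210.63185363 248.48467382]
```

```bash
python3 -m jog '{"dr":[[0,0,-0.11],[0,0,0],[0,0,0],[0,0,0],[0,0,0],[0,0,0],[0,0,0],[0,0,0],[0,0,0]],"slide":[[-0.05,-0.25,0],[0,0,0.5],[0,0,0.9],[0,0,0.9],[0,0,0.9],[0,0,0.9],[0,0,0.9],[0,0,0.7],[0,0,0]],"fingers":[0,0,0,0,0,0,0,0,0]}' 30
python3 -m jog '{"dr":[[0,0,0],[0,0,0],[0,0,0],[0,0,0],[0,0,0],[0,0,0]],"slide":[[0,0,0],[0,0,0],[0,0,0],[0,0,0],[0,0,0],[0,0,0]],"fingers":[0.5,0.8,1,1,1,1]}' 30
python3 - <<'E'
from h import *
cv2.imwrite('pics/wrist2.png',get_image('wrist'));im=get_image('scene');cv2.imwrite('pics/scene2.png',im)
a=cv2.resize(im[150:300,190:350],None,fx=2.6,fy=2.6,interpolation=cv2.INTER_CUBIC)
b=cv2.resize(cv2.imread('pics/wrist2.png'),(380,285))
c=np.zeros((390,416+380,3),np.uint8);c[:390,:416]=a;c[:285,416:]=b;cv2.imwrite('pics/c2.png',c)
o=arm.get_obs();print(o['tool_pos'],o['ft_force'],o['time'])
E
```

```text
time: 5.75
tool_pos: [0.4793, 0.0718, 0.196]
eef_rot: [[0.984, 0.177, -0.002], [0.177, -0.984, 0.0], [-0.002, -0.0, -1.0]]
ft_force: [0.0, 0.4, -0.6]
opening: 0.085
grip_force: 0.0
time: 6.5
tool_pos: [0.4801, 0.0719, 0.1975]
eef_rot: [[0.984, 0.177, 0.0], [0.177, -0.984, 0.0], [0.0, -0.0, -1.0]]
ft_force: [-0.6, 0.4, 3.3]
opening: 0.0212
grip_force: 30.8
[0.48013859 0.07196519 0.19743874] [-1.53640807  1.031763    2.37224423] 6.6
```

View pics/c2.png

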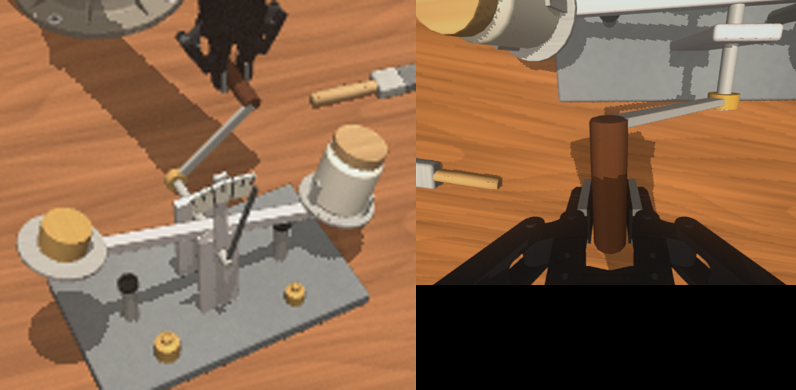

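The bar is gripped between the pads (opening 21 mm, 31 N), and the beam lies on its rest. Next come a tracker with a fitted model and planner that suggests rows, and the quick part of the lever swing.

```bash
cat > track.py <<'E'
# usage: track.py [target] [rate] : measure b, log, fit the model, suggest lever steps
import sys,json,os
from h import *
from scipy.optimize import least_squares
C=np.array([.6317,-.0013,.13]);psi=.18;X=np.array([np.cos(psi),np.sin(psi),0]);Y=np.array([-np.sin(psi),np.cos(psi),0]);Z=np.array([0,0,1.])
S=camera_params('scene')
def pred(b):
    c,s=np.cos(b),np.sin(b);y=c*Y+s*Z;z=-s*Y+c*Z   # +b lifts +y end
    return pix(S,C-.18*y+.029*z)
def cw(im):
    h=cv2.cvtColor(im,cv2.COLOR_BGR2HSV);m=cv2.inRange(h,(15,110,60),(25,200,255))
    m[:,:190]=0;m[:,242:]=0;m[:205]=0;m[300:]=0
    n,l,s,c=cv2.connectedComponentsWithStats(m);i=1+np.argmax(s[1:,4]);return c[i],s[i,4]
def beam(im,off):
    p,_=cw(im);return least_squares(lambda x:pred(x[0])+off-p,[-.1]).x[0],np.linalg.norm(least_squares(lambda x:pred(x[0])+off-p,[-.1]).fun)
off=cw(cv2.imread('pics/scene2.png'))[0]-pred(-.3)
def lev(o):
    p=o['tool_pos']-C;return float(np.arctan2(-p@Y,p[2]+.019))
def acc(b,v,a,ae,k): return (.345*(a-ae)+k*b-.026*v)/.034
def sim(b,v,ts,as_,ae,k,tout):
    out=[];t=ts[0];n=0;dt=.0125
    for T in tout:
        N=max(1,int(round((T-t)/dt)));
        if T-t<1e-9: out.append((b,v));continue
        h=(T-t)/N
        for _ in range(N):
            v+=h*acc(b,v,np.interp(t+h/2,ts,as_),ae,k);b+=h*v;t+=h
        out.append((b,v))
    return np.array(out)
if __name__=='__main__':
    tgt=float(sys.argv[1]) if len(sys.argv)>1 else 0.;rate=float(sys.argv[2]) if len(sys.argv)>2 else .2
    o=arm.get_obs();im=get_image('scene');a=lev(o);b,res=beam(im,off)
    log=json.load(open('log.json')) if os.path.exists('log.json') else []
    log.append([o['time'],a,b]);json.dump(log,open('log.json','w'))
    F=o['ft_force'];print('t %.2f a %.3f b %.3f res %.1f Fy %.1f Fz %.1f off'%(o['time'],a,b,res,F@Y,F[2]),off.round(1) if len(log)<2 else '')
    L=np.array(log);L=L[L[:,0]>L[-1,0]-3.0];i=len(L)
    while i>0 and L[i-1,2]>-.285: i-=1
    L=L[i:]
    if len(L)>=2 and len(sys.argv)>1:
        ae0=json.load(open('ae.json'))   # [prior mean, sigma]
        f=lambda x:np.r_[(sim(x[0],x[1],L[:,0],L[:,1],x[2],x[3],L[:,0])[:,0]-L[:,2])/.006,(x[2]-ae0[0])/ae0[1],(x[3]-.06)/.03,x[1]/.3]
        r=least_squares(f,[L[0,2],0,ae0[0],.06]);ae,k=r.x[2:]
        b0,v0=sim(r.x[0],r.x[1],L[:,0],L[:,1],ae,k,L[:,0])[-1]
        s=sim(b0,v0,[0,1],[a,a],ae,k,[.05,.5])
        print('fit b %.3f v %.3f ae %.3f k %.3f rms %.4f | hold: b(.5)=%.3f'%(b0,v0,ae,k,np.std(r.fun[:len(L)])*.006,s[1,0]))
        tt=np.r_[0,.05,.05+.125*np.arange(1,13)]
        T=tt[2:]; d=tgt-b0; ref=b0+np.sign(d)*np.minimum(abs(d),rate*T);vr=np.where(abs(ref-tgt)>1e-6,np.sign(d)*rate,0)
        def g(u):
            A=np.r_[a,a,a+np.cumsum(u)];y=sim(b0,v0,tt,A,ae,k,tt)[2:]
            return np.r_[(y[:,0]-ref),.35*(y[:,1]-vr),.25*u,1.*(y[-1,0]-ref[-1]),.5*y[-1,1]-.5*vr[-1]]
        q=least_squares(g,np.zeros(12),bounds=(-.06,.06)).x;A=np.r_[a,a+np.cumsum(q)]
        y=sim(b0,v0,tt,np.r_[a,A],ae,k,tt)
        print('plan b',y[2:8,0].round(3));P=np.c_[-np.sin(A),np.cos(A)]*.13/.02;dP=np.diff(P,axis=0)
        print('slides',[[0,round(-x[0],2),round(-x[1],2)] for x in dP[:6]])
E
python3 -m jog '{"dr":[[0,0,0],[0,0,0],[0,0,0],[0,0,0],[0,0,0],[0,0,0],[0,0,0],[0,0,0],[0,0,0]],"slide":[[0,0.37,-0.36],[0,0.37,-0.36],[0,0.4,-0.29],[0,0.4,-0.28],[0,0.43,-0.23],[0,0.43,-0.22],[0,0.46,-0.16],[0,0.46,-0.16],[0,0,0]],"fingers":[1,1,1,1,1,1,1,1,1]}' 30
python3 track.py
python3 -c "
from track import *
print(cw(cv2.imread('pics/scene0.png')),cw(cv2.imread('pics/scene2.png')),pred(-.3),pred(0),pred(.1))"
```

```text
time: 7.72
tool_pos: [0.4926, 0.0073, 0.2398]
eef_rot: [[0.984, 0.177, 0.002], [0.177, -0.984, 0.002], [0.002, -0.001, -1.0]]
ft_force: [-0.8, 8.9, 11.3]
opening: 0.0209
grip_force: 32.3
t 7.72 a -0.253 b -0.300 res 0.1 Fy 8.9 Fz 11.3 off [-0.7 -0.4]
(array([214.54727794, 239.64469914]), np.int32(349)) (array([214.57142857, 239.66      ]), np.int32(350)) [215.27624524 240.0678384 ] [211.65393317 253.67627738] [211.69389748 257.77288993]
```

```bash
python3 -m jog '{"dr":[[0,0,0],[0,0,0],[0,0,0],[0,0,0],[0,0,0],[0,0,0],[0,0,0],[0,0,0]],"slide":[[0,0.096,-0.04],[0,0.096,-0.04],[0,0.096,-0.03],[0,0.096,-0.02],[0,0.096,-0.02],[0,0.096,-0.02],[0,0.096,-0.02],[0,0.096,-0.02]],"fingers":[1,1,1,1,1,1,1,1]}' 20
python3 track.py
python3 -m jog '{"dr":[[0,0,0],[0,0,0],[0,0,0],[0,0,0]],"slide":[[0,0.1,-0.01],[0,0.1,-0.01],[0,0.1,-0.01],[0,0.1,-0.01]],"fingers":[1,1,1,1]}' |grep grip
python3 track.py
```

```text
time: 8.78
tool_pos: [0.4954, -0.0075, 0.2438]
eef_rot: [[0.984, 0.178, 0.002], [0.178, -0.984, 0.002], [0.002, -0.001, -1.0]]
ft_force: [0.9, 7.6, 9.3]
opening: 0.0208
grip_force: 31.4
t 8.78 a -0.137 b -0.300 res 0.0 Fy 7.3 Fz 9.3 off 
grip_force: 31.6
t 9.32 a -0.076 b -0.300 res 0.0 Fy 7.2 Fz 7.6 off
```

```bash
python3 -m jog '{"dr":[[0,0,0],[0,0,0],[0,0,0],[0,0,0]],"slide":[[0,0.1,0],[0,0.1,0],[0,0.1,0],[0,0.1,0]],"fingers":[1,1,1,1]}' |grep grip
python3 track.py | tee /dev/stderr | grep -qE 'b -0.(30|29[6-9])' && python3 -m jog '{"dr":[[0,0,0],[0,0,0],[0,0,0],[0,0,0]],"slide":[[0,0.1,0],[0,0.1,0],[0,0.1,0],[0,0.1,0]],"fingers":[1,1,1,1]}' |grep grip && python3 track.py | tee /dev/stderr | grep -qE 'b -0.(30|29[6-9])' && python3 -m jog '{"dr":[[0,0,0],[0,0,0],[0,0,0],[0,0,0]],"slide":[[0,0.1,0.01],[0,0.1,0.01],[0,0.1,0.01],[0,0.1,0.01]],"fingers":[1,1,1,1]}' |grep grip && python3 track.py
```

```text
grip_force: 32.0
grip_force: 31.8
grip_force: 32.2
t 10.97 a 0.105 b -0.300 res 0.0 Fy 6.2 Fz 10.0 off t 10.43 a 0.045 b -0.300 res 0.0 Fy 5.7 Fz 5.0 off
```

```bash
python3 -m jog '{"dr":[[0,0,0],[0,0,0],[0,0,0],[0,0,0]],"slide":[[0,0.1,0.01],[0,0.1,0.01],[0,0.1,0.01],[0,0.1,0.015]],"fingers":[1,1,1,1]}' |grep grip
python3 track.py | tee -a ramp.txt | grep -qE 'b -0.(30|29[6-9])' && python3 -m jog '{"dr":[[0,0,0],[0,0,0],[0,0,0],[0,0,0]],"slide":[[0,0.1,0.02],[0,0.1,0.02],[0,0.1,0.02],[0,0.1,0.02]],"fingers":[1,1,1,1]}' |grep grip && python3 track.py | tee -a ramp.txt | grep -qE 'b -0.(30|29[6-9])' && python3 -m jog '{"dr":[[0,0,0],[0,0,0],[0,0,0],[0,0,0]],"slide":[[0,0.1,0.025],[0,0.1,0.025],[0,0.1,0.025],[0,0.1,0.025]],"fingers":[1,1,1,1]}' |grep grip && python3 track.py >>ramp.txt; cat ramp.txt
```

```text
grip_force: 31.8
grip_force: 32.3
grip_force: 31.9
t 11.53 a 0.166 b -0.300 res 0.0 Fy 4.7 Fz 4.1 off 
t 12.07 a 0.227 b -0.301 res 0.1 Fy 3.0 Fz 10.5 off 
t 12.62 a 0.289 b -0.301 res 0.0 Fy 4.3 Fz 3.7 off
```

```bash
rm ramp.txt; python3 -m jog '{"dr":[[0,0,0],[0,0,0],[0,0,0],[0,0,0]],"slide":[[0,0.095,0.03],[0,0.095,0.03],[0,0.095,0.03],[0,0.095,0.03]],"fingers":[1,1,1,1]}' |grep grip
python3 track.py | tee -a ramp.txt | grep -qE 'b -0.(30|29[6-9])' && python3 -m jog '{"dr":[[0,0,0],[0,0,0],[0,0,0],[0,0,0]],"slide":[[0,0.095,0.037],[0,0.095,0.037],[0,0.095,0.037],[0,0.095,0.037]],"fingers":[1,1,1,1]}' |grep grip && python3 track.py | tee -a ramp.txt | grep -qE 'b -0.(30|29[6-9])' && python3 -m jog '{"dr":[[0,0,0],[0,0,0],[0,0,0],[0,0,0]],"slide":[[0,0.09,0.043],[0,0.09,0.043],[0,0.09,0.043],[0,0.09,0.043]],"fingers":[1,1,1,1]}' |grep grip && python3 track.py >>ramp.txt; cat ramp.txt
```

```text
grip_force: 31.9
t 13.18 a 0.349 b -0.291 res 0.1 Fy 5.4 Fz 4.3 off
```

Lift-off is at a ≈ 0.31. I'll follow it with the model from here.

```bash
echo '[0.255,0.03]'>ae.json; sed -i 's/>-.285: i-=1/>-.2945: i-=1/' track.py
python3 -m jog '{"dr":[[0,0,0],[0,0,0]],"slide":[[0,0,0],[0,-0.12,-0.05]],"fingers":[1,1]}' |grep grip; python3 track.py 0 0.2
```

```text
grip_force: 31.5
t 13.47 a 0.330 b -0.256 res 0.1 Fy 2.4 Fz 0.1 off 
fit b -0.256 v 0.154 ae 0.254 k 0.059 rms 0.0001 | hold: b(.5)=-0.149
plan b [-0.226 -0.2   -0.174 -0.148 -0.122 -0.096]
slides [[0, np.float64(0.0), np.float64(0.0)], [0, np.float64(-0.13), np.float64(-0.04)], [0, np.float64(-0.08), np.float64(-0.02)], [0, np.float64(-0.03), np.float64(-0.01)], [0, np.float64(-0.01), np.float64(-0.0)], [0, np.float64(-0.0), np.float64(-0.0)]]
```

```bash
python3 -m jog '{"dr":[[0,0,0],[0,0,0]],"slide":[[0,-0.03,-0.01],[0,-0.12,-0.04]],"fingers":[1,1]}' |grep grip; python3 track.py 0 0.2
```

```text
grip_force: 31.3
t 13.78 a 0.310 b -0.220 res 0.0 Fy 0.9 Fz -3.2 off 
fit b -0.219 v 0.123 ae 0.265 k 0.067 rms 0.0008 | hold: b(.5)=-0.161
plan b [-0.197 -0.174 -0.146 -0.117 -0.089 -0.062]
slides [[0, np.float64(0.37), np.float64(0.13)], [0, np.float64(-0.12), np.float64(-0.05)], [0, np.float64(-0.23), np.float64(-0.08)], [0, np.float64(-0.09), np.float64(-0.03)], [0, np.float64(-0.01), np.float64(-0.0)], [0, np.float64(-0.02), np.float64(-0.01)]]
```

```bash
sed -i 's/,.25\*u,/,1.2*u,/' track.py; python3 -m jog '{"dr":[[0,0,0],[0,0,0],[0,0,0]],"slide":[[0,0.12,0.04],[0,0,0],[0,-0.1,-0.03]],"fingers":[1,1,1]}' |grep grip; python3 track.py 0 0.15
```

```text
grip_force: 31.5
t 14.20 a 0.314 b -0.175 res 0.1 Fy 0.7 Fz -1.2 off 
fit b -0.175 v 0.107 ae 0.267 k 0.068 rms 0.0004 | hold: b(.5)=-0.111
plan b [-0.155 -0.138 -0.118 -0.097 -0.076 -0.056]
slides [[0, np.float64(0.06), np.float64(0.02)], [0, np.float64(-0.01), np.float64(-0.0)], [0, np.float64(-0.05), np.float64(-0.02)], [0, np.float64(-0.06), np.float64(-0.02)], [0, np.float64(-0.07), np.float64(-0.02)], [0, np.float64(-0.08), np.float64(-0.02)]]
```

```bash
python3 -m jog '{"dr":[[0,0,0],[0,0,0],[0,0,0],[0,0,0]],"slide":[[0,0.06,0.02],[0,-0.01,0],[0,-0.05,-0.02],[0,-0.06,-0.02]],"fingers":[1,1,1,1]}' |grep grip; python3 track.py 0 0.15
```

```text
grip_force: 31.3
t 14.75 a 0.305 b -0.132 res 0.0 Fy 0.5 Fz -2.5 off 
fit b -0.130 v 0.088 ae 0.275 k 0.061 rms 0.0020 | hold: b(.5)=-0.083
plan b [-0.114 -0.099 -0.081 -0.061 -0.041 -0.025]
slides [[0, np.float64(0.14), np.float64(0.04)], [0, np.float64(-0.01), np.float64(-0.0)], [0, np.float64(-0.08), np.float64(-0.03)], [0, np.float64(-0.11), np.float64(-0.04)], [0, np.float64(-0.12), np.float64(-0.03)], [0, np.float64(-0.1), np.float64(-0.03)]]
```

```bash
python3 -m jog '{"dr":[[0,0,0],[0,0,0],[0,0,0],[0,0,0]],"slide":[[0,0.12,0.04],[0,0,0],[0,-0.08,-0.03],[0,-0.1,-0.03]],"fingers":[1,1,1,1]}' |grep grip; python3 track.py 0 0.12
```

```text
grip_force: 31.8
t 15.30 a 0.296 b -0.107 res 0.0 Fy -0.9 Fz 3.7 off 
fit b -0.105 v 0.038 ae 0.287 k 0.044 rms 0.0023 | hold: b(.5)=-0.093
plan b [-0.099 -0.09  -0.076 -0.058 -0.041 -0.026]
slides [[0, np.float64(0.23), np.float64(0.08)], [0, np.float64(0.03), np.float64(0.01)], [0, np.float64(-0.08), np.float64(-0.03)], [0, np.float64(-0.12), np.float64(-0.04)], [0, np.float64(-0.12), np.float64(-0.04)], [0, np.float64(-0.09), np.float64(-0.03)]]
```

```bash
sed -i 's/k\*b-.026\*v)/k*b-.026*v-.003*np.tanh(v\/.01))/' track.py; python3 -m jog '{"dr":[[0,0,0],[0,0,0]],"slide":[[0,0.2,0.06],[0,0,0]],"fingers":[1,1]}' |grep grip; python3 track.py 0 0.12;python3 -m jog '{"dr":[[0,0,0],[0,0,0]],"slide":[[0,-0.08,-0.03],[0,-0.1,-0.03]],"fingers":[1,1]}' |grep grip; python3 track.py 0 0.12
```

```text
grip_force: 31.7
t 15.60 a 0.325 b -0.103 res 0.0 Fy 3.6 Fz 4.1 off 
fit b -0.101 v 0.042 ae 0.284 k 0.034 rms 0.0019 | hold: b(.5)=-0.057
plan b [-0.09  -0.078 -0.062 -0.046 -0.03  -0.016]
slides [[0, np.float64(0.06), np.float64(0.02)], [0, np.float64(-0.03), np.float64(-0.01)], [0, np.float64(-0.08), np.float64(-0.03)], [0, np.float64(-0.09), np.float64(-0.03)], [0, np.float64(-0.09), np.float64(-0.03)], [0, np.float64(-0.07), np.float64(-0.02)]]
grip_force: 31.3
t 15.90 a 0.298 b -0.098 res 0.1 Fy 0.9 Fz -0.3 off 
fit b -0.093 v 0.040 ae 0.289 k 0.024 rms 0.0023 | hold: b(.5)=-0.083
plan b [-0.087 -0.078 -0.064 -0.048 -0.032 -0.019]
slides [[0, np.float64(0.25), np.float64(0.08)], [0, np.float64(0.03), np.float64(0.01)], [0, np.float64(-0.08), np.float64(-0.03)], [0, np.float64(-0.12), np.float64(-0.04)], [0, np.float64(-0.12), np.float64(-0.04)], [0, np.float64(-0.07), np.float64(-0.02)]]
```

```bash
sed -i 's/-3.0\]/-1.8]/;s/\/.006,/\/.003,/;s/\*.006,s\[1/*.003,s[1/' track.py; echo '[0.285,0.02]'>ae.json; python3 -m jog '{"dr":[[0,0,0],[0,0,0]],"slide":[[0,0.23,0.08],[0,0.05,0.02]],"fingers":[1,1]}' |grep grip; python3 track.py 0 0.12;python3 -m jog '{"dr":[[0,0,0],[0,0,0]],"slide":[[0,-0.04,-0.01],[0,-0.1,-0.03]],"fingers":[1,1]}' |grep grip; python3 track.py 0 0.12
```

```text
grip_force: 31.9
t 16.20 a 0.342 b -0.093 res 0.2 Fy 3.2 Fz 7.2 off 
fit b -0.093 v 0.043 ae 0.285 k 0.059 rms 0.0008 | hold: b(.5)=-0.035
plan b [-0.08  -0.067 -0.051 -0.035 -0.021 -0.011]
slides [[0, np.float64(-0.0), np.float64(-0.0)], [0, np.float64(-0.07), np.float64(-0.03)], [0, np.float64(-0.1), np.float64(-0.03)], [0, np.float64(-0.1), np.float64(-0.03)], [0, np.float64(-0.09), np.float64(-0.03)], [0, np.float64(-0.04), np.float64(-0.01)]]
grip_force: 31.8
t 16.50 a 0.321 b -0.065 res 0.2 Fy -0.4 Fz 5.5 off 
fit b -0.066 v 0.106 ae 0.283 k 0.062 rms 0.0011 | hold: b(.5)=0.002
plan b [-0.046 -0.032 -0.019 -0.008 -0.001  0.002]
slides [[0, np.float64(-0.07), np.float64(-0.02)], [0, np.float64(-0.07), np.float64(-0.02)], [0, np.float64(-0.07), np.float64(-0.02)], [0, np.float64(-0.06), np.float64(-0.02)], [0, np.float64(-0.03), np.float64(-0.01)], [0, np.float64(0.0), np.float64(0.0)]]
```

```bash
python3 -m jog '{"dr":[[0,0,0],[0,0,0]],"slide":[[0,-0.08,-0.02],[0,-0.08,-0.02]],"fingers":[1,1]}' |grep grip; python3 track.py 0 0.12;python3 -m jog '{"dr":[[0,0,0],[0,0,0]],"slide":[[0,-0.08,-0.02],[0,-0.06,-0.02]],"fingers":[1,1]}' |grep grip; python3 track.py 0 0.12
```

```text
grip_force: 31.7
t 16.80 a 0.301 b -0.036 res 0.1 Fy -2.6 Fz 4.8 off 
fit b -0.035 v 0.104 ae 0.285 k 0.058 rms 0.0012 | hold: b(.5)=0.013
plan b [-0.018 -0.009 -0.003 -0.     0.     0.   ]
slides [[0, np.float64(-0.09), np.float64(-0.03)], [0, np.float64(-0.05), np.float64(-0.01)], [0, np.float64(-0.01), np.float64(-0.0)], [0, np.float64(0.01), np.float64(0.0)], [0, np.float64(0.01), np.float64(0.0)], [0, np.float64(0.01), np.float64(0.0)]]
grip_force: 31.7
t 17.10 a 0.281 b -0.020 res 0.1 Fy -3.8 Fz 6.9 off 
fit b -0.019 v 0.036 ae 0.292 k 0.035 rms 0.0019 | hold: b(.5)=-0.020
plan b [-0.016 -0.015 -0.013 -0.011 -0.009 -0.007]
slides [[0, np.float64(0.1), np.float64(0.03)], [0, np.float64(0.05), np.float64(0.02)], [0, np.float64(0.01), np.float64(0.0)], [0, np.float64(-0.01), np.float64(-0.0)], [0, np.float64(-0.02), np.float64(-0.0)], [0, np.float64(-0.01), np.float64(-0.0)]]
```

```bash
python3 -m jog '{"dr":[[0,0,0],[0,0,0]],"slide":[[0,0.09,0.03],[0,0.05,0.02]],"fingers":[1,1]}' |grep grip; python3 track.py 0 0.1;python3 -m jog '{"dr":[[0,0,0],[0,0,0]],"slide":[[0,0,0],[0,0,0]],"fingers":[1,1]}' |grep grip; python3 track.py 0 0.1
```

```text
grip_force: 32.2
t 17.40 a 0.301 b -0.019 res 0.1 Fy -1.4 Fz 10.9 off 
fit b -0.018 v 0.002 ae 0.294 k 0.026 rms 0.0017 | hold: b(.5)=-0.015
plan b [-0.017 -0.015 -0.012 -0.009 -0.007 -0.004]
slides [[0, np.float64(0.06), np.float64(0.02)], [0, np.float64(-0.0), np.float64(-0.0)], [0, np.float64(-0.02), np.float64(-0.01)], [0, np.float64(-0.02), np.float64(-0.01)], [0, np.float64(-0.02), np.float64(-0.0)], [0, np.float64(-0.01), np.float64(-0.0)]]
grip_force: 32.1
t 17.70 a 0.301 b -0.018 res 0.1 Fy -1.7 Fz 11.1 off 
fit b -0.017 v 0.007 ae 0.293 k 0.037 rms 0.0016 | hold: b(.5)=-0.014
plan b [-0.016 -0.014 -0.012 -0.009 -0.007 -0.005]
slides [[0, np.float64(0.04), np.float64(0.01)], [0, np.float64(0.01), np.float64(0.0)], [0, np.float64(-0.01), np.float64(-0.0)], [0, np.float64(-0.02), np.float64(-0.01)], [0, np.float64(-0.01), np.float64(-0.0)], [0, np.float64(-0.01), np.float64(-0.0)]]
```

```bash
python3 -m jog '{"dr":[[0,0,0],[0,0,0],[0,0,0]],"slide":[[0,0.03,0],[0,0,0],[0,-0.02,0]],"fingers":[1,1,1]}' |grep grip; python3 track.py 0 0.1;python3 -m jog '{"dr":[[0,0,0],[0,0,0]],"slide":[[0,0,0],[0,0,0]],"fingers":[1,1]}' |grep grip; python3 track.py 0 0.1
```

```text
grip_force: 32.1
t 18.12 a 0.302 b -0.017 res 0.1 Fy -2.1 Fz 11.2 off 
fit b -0.016 v 0.006 ae 0.294 k 0.060 rms 0.0006 | hold: b(.5)=-0.013
plan b [-0.015 -0.014 -0.011 -0.009 -0.007 -0.005]
slides [[0, np.float64(0.04), np.float64(0.01)], [0, np.float64(0.01), np.float64(0.0)], [0, np.float64(-0.01), np.float64(-0.0)], [0, np.float64(-0.02), np.float64(-0.01)], [0, np.float64(-0.02), np.float64(-0.0)], [0, np.float64(-0.01), np.float64(-0.0)]]
grip_force: 32.1
t 18.43 a 0.302 b -0.017 res 0.1 Fy -1.6 Fz 9.8 off 
fit b -0.016 v 0.004 ae 0.295 k 0.061 rms 0.0008 | hold: b(.5)=-0.014
plan b [-0.015 -0.014 -0.012 -0.009 -0.007 -0.005]
slides [[0, np.float64(0.05), np.float64(0.01)], [0, np.float64(0.01), np.float64(0.0)], [0, np.float64(-0.01), np.float64(-0.0)], [0, np.float64(-0.02), np.float64(-0.01)], [0, np.float64(-0.02), np.float64(-0.01)], [0, np.float64(-0.01), np.float64(-0.0)]]
```

Nearly still. I'll hold and keep checking.

```bash
for i in 1 ; do python3 -m jog '{"dr":[[0,0,0],[0,0,0],[0,0,0]],"slide":[[0,0,0],[0,0,0],[0,0,0]],"fingers":[1,1,1]}' |grep grip; python3 track.py 0 0.1|head -2;python3 -m jog '{"dr":[[0,0,0],[0,0,0],[0,0,0]],"slide":[[0,0,0],[0,0,0],[0,0,0]],"fingers":[1,1,1]}' |grep grip; python3 track.py 0 0.1;done
```

```text
grip_force: 32.1
t 18.85 a 0.301 b -0.017 res 0.1 Fy -0.6 Fz 10.1 off 
fit b -0.017 v 0.002 ae 0.297 k 0.061 rms 0.0004 | hold: b(.5)=-0.016
grip_force: 32.1
t 19.27 a 0.302 b -0.017 res 0.1 Fy -1.8 Fz 10.7 off 
fit b -0.017 v 0.000 ae 0.298 k 0.061 rms 0.0001 | hold: b(.5)=-0.017
plan b [-0.017 -0.015 -0.013 -0.011 -0.008 -0.006]
slides [[0, np.float64(0.06), np.float64(0.02)], [0, np.float64(0.02), np.float64(0.01)], [0, np.float64(-0.01), np.float64(-0.0)], [0, np.float64(-0.02), np.float64(-0.01)], [0, np.float64(-0.02), np.float64(-0.01)], [0, np.float64(-0.01), np.float64(-0.0)]]
```

```bash
python3 -m jog '{"dr":[[0,0,0],[0,0,0],[0,0,0],[0,0,0]],"slide":[[0,0,0],[0,0,0],[0,0,0],[0,0,0]],"fingers":[1,1,1,1]}' |grep grip; python3 track.py|head -2;python3 -m jog '{"dr":[[0,0,0],[0,0,0],[0,0,0],[0,0,0]],"slide":[[0,0,0],[0,0,0],[0,0,0],[0,0,0]],"fingers":[1,1,1,1]}' |grep grip; python3 track.py 0 0.1 | head -2
```

```text
grip_force: 32.1
t 19.82 a 0.301 b -0.017 res 0.1 Fy -1.3 Fz 10.2 off 
grip_force: 32.1
t 20.38 a 0.302 b -0.016 res 0.1 Fy -1.5 Fz 9.5 off 
fit b -0.016 v 0.001 ae 0.297 k 0.061 rms 0.0002 | hold: b(.5)=-0.016
```

```bash
python3 -m jog '{"dr":[[0,0,0],[0,0,0],[0,0,0],[0,0,0]],"slide":[[0,0,0],[0,0,0],[0,0,0],[0,0,0]],"fingers":[1,1,1,1]}' |grep grip; python3 track.py|head -2;python3 -m jog '{"dr":[[0,0,0],[0,0,0],[0,0,0],[0,0,0]],"slide":[[0,0,0],[0,0,0],[0,0,0],[0,0,0]],"fingers":[1,1,1,1]}' |grep grip; python3 track.py 0 0.1 | head -2
```

```text
grip_force: 32.1
t 20.93 a 0.301 b -0.017 res 0.1 Fy -1.8 Fz 11.4 off 
grip_force: 32.1
t 21.48 a 0.302 b -0.017 res 0.1 Fy -1.8 Fz 10.0 off 
fit b -0.017 v -0.000 ae 0.299 k 0.062 rms 0.0003 | hold: b(.5)=-0.017
```

```bash
python3 -m jog '{"dr":[[0,0,0],[0,0,0],[0,0,0],[0,0,0],[0,0,0]],"slide":[[0,0,0],[0,0,0],[0,0,0],[0,0,0],[0,0,0]],"fingers":[1,1,1,1,1]}' |grep grip; python3 track.py|head -2;python3 -m jog '{"dr":[[0,0,0],[0,0,0],[0,0,0],[0,0,0],[0,0,0]],"slide":[[0,0,0],[0,0,0],[0,0,0],[0,0,0],[0,0,0]],"fingers":[1,1,1,1,1]}' |grep grip; python3 track.py 0 0.1 | head -2
python3 - <<'E'
from h import *
cv2.imwrite('pics/lev.png',cv2.resize(get_image('scene')[150:300,190:350],None,fx=3.75,fy=3.75,interpolation=cv2.INTER_CUBIC))
E
```

```text
grip_force: 32.1
t 22.15 a 0.302 b -0.017 res 0.1 Fy -1.1 Fz 10.4 off 
grip_force: 32.1
t 22.82 a 0.302 b -0.016 res 0.1 Fy -1.3 Fz 10.9 off 
fit b -0.016 v 0.002 ae 0.297 k 0.061 rms 0.0003 | hold: b(.5)=-0.015
```

View pics/lev.png

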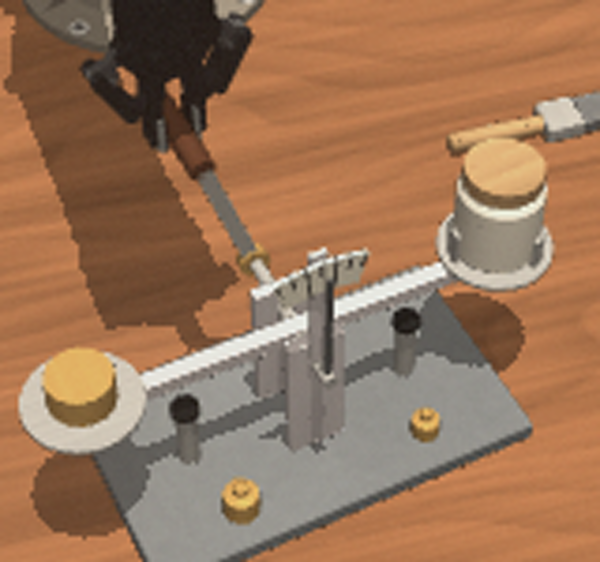

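The pointer stands near the scale's centre at about (327,275), so the beam is level. I'll hold about 1.4 s more for margin, then lower it.

```bash
python3 -m jog '{"dr":[[0,0,0],[0,0,0],[0,0,0],[0,0,0],[0,0,0],[0,0,0]],"slide":[[0,0,0],[0,0,0],[0,0,0],[0,0,0],[0,0,0],[0,0,0]],"fingers":[1,1,1,1,1,1]}' |grep grip; python3 track.py|head -2;python3 -m jog '{"dr":[[0,0,0],[0,0,0],[0,0,0],[0,0,0],[0,0,0]],"slide":[[0,0,0],[0,0,0],[0,0,0],[0,0,0],[0,0,0]],"fingers":[1,1,1,1,1]}' |grep grip; python3 track.py -0.31 0.12
```

```text
grip_force: 32.1
t 23.68 a 0.302 b -0.017 res 0.1 Fy -2.1 Fz 10.0 off 
grip_force: 32.1
t 24.35 a 0.302 b -0.016 res 0.1 Fy -0.7 Fz 10.6 off 
fit b -0.016 v 0.002 ae 0.297 k 0.061 rms 0.0003 | hold: b(.5)=-0.015
plan b [-0.017 -0.023 -0.036 -0.054 -0.075 -0.096]
slides [[0, np.float64(-0.31), np.float64(-0.09)], [0, np.float64(-0.06), np.float64(-0.02)], [0, np.float64(0.07), np.float64(0.02)], [0, np.float64(0.11), np.float64(0.03)], [0, np.float64(0.1), np.float64(0.03)], [0, np.float64(0.07), np.float64(0.02)]]
```

```bash
echo '[0.292,0.015]'>ae.json; python3 -m jog '{"dr":[[0,0,0],[0,0,0]],"slide":[[0,-0.25,-0.07],[0,-0.05,-0.02]],"fingers":[1,1]}' |grep grip; python3 track.py -0.31 0.12; python3 -m jog '{"dr":[[0,0,0],[0,0,0]],"slide":[[0,0.07,0.02],[0,0.08,0.03]],"fingers":[1,1]}' |grep grip; python3 track.py -0.31 0.12
```

```text
grip_force: 31.6
t 24.65 a 0.255 b -0.025 res 0.0 Fy -3.5 Fz 4.5 off 
fit b -0.024 v -0.059 ae 0.302 k 0.062 rms 0.0006 | hold: b(.5)=-0.101
plan b [-0.04  -0.056 -0.072 -0.089 -0.105 -0.121]
slides [[0, np.float64(0.11), np.float64(0.03)], [0, np.float64(0.09), np.float64(0.02)], [0, np.float64(0.06), np.float64(0.02)], [0, np.float64(0.04), np.float64(0.01)], [0, np.float64(0.02), np.float64(0.01)], [0, np.float64(0.02), np.float64(0.0)]]
grip_force: 32.5
t 24.95 a 0.278 b -0.051 res 0.1 Fy -1.0 Fz 12.4 off 
fit b -0.051 v -0.121 ae 0.299 k 0.061 rms 0.0010 | hold: b(.5)=-0.131
plan b [-0.074 -0.091 -0.107 -0.122 -0.136 -0.15 ]
slides [[0, np.float64(0.1), np.float64(0.03)], [0, np.float64(0.05), np.float64(0.02)], [0, np.float64(0.02), np.float64(0.01)], [0, np.float64(0.01), np.float64(0.0)], [0, np.float64(0.0), np.float64(0.0)], [0, np.float64(0.01), np.float64(0.0)]]
```

```bash
python3 -m jog '{"dr":[[0,0,0],[0,0,0]],"slide":[[0,0.1,0.02],[0,0.06,0.02]],"fingers":[1,1]}' |grep grip; python3 track.py -0.31 0.12; python3 -m jog '{"dr":[[0,0,0],[0,0,0]],"slide":[[0,0.03,0.01],[0,0.02,0.01]],"fingers":[1,1]}' |grep grip; python3 track.py -0.31 0.12
```

```text
grip_force: 32.5
t 25.25 a 0.299 b -0.080 res 0.2 Fy 1.6 Fz 12.2 off 
fit b -0.082 v -0.108 ae 0.297 k 0.051 rms 0.0020 | hold: b(.5)=-0.130
plan b [-0.1   -0.113 -0.128 -0.143 -0.159 -0.175]
slides [[0, np.float64(-0.06), np.float64(-0.02)], [0, np.float64(-0.01), np.float64(-0.0)], [0, np.float64(0.02), np.float64(0.01)], [0, np.float64(0.03), np.float64(0.01)], [0, np.float64(0.03), np.float64(0.01)], [0, np.float64(0.02), np.float64(0.01)]]
grip_force: 32.7
t 25.55 a 0.305 b -0.102 res 0.1 Fy 1.5 Fz 13.9 off 
fit b -0.102 v -0.058 ae 0.291 k 0.055 rms 0.0006 | hold: b(.5)=-0.120
plan b [-0.111 -0.121 -0.135 -0.151 -0.17  -0.188]
slides [[0, np.float64(-0.2), np.float64(-0.06)], [0, np.float64(-0.04), np.float64(-0.01)], [0, np.float64(0.04), np.float64(0.01)], [0, np.float64(0.07), np.float64(0.02)], [0, np.float64(0.07), np.float64(0.02)], [0, np.float64(0.05), np.float64(0.02)]]
```

```bash
python3 -m jog '{"dr":[[0,0,0],[0,0,0]],"slide":[[0,-0.18,-0.07],[0,-0.03,-0.02]],"fingers":[1,1]}' |grep grip; python3 track.py -0.31 0.12; python3 -m jog '{"dr":[[0,0,0],[0,0,0]],"slide":[[0,0.05,0.01],[0,0.07,0.02]],"fingers":[1,1]}' |grep grip; python3 track.py -0.31 0.12
```

```text
grip_force: 31.6
t 25.85 a 0.273 b -0.120 res 0.0 Fy -0.9 Fz 3.8 off 
fit b -0.120 v -0.078 ae 0.291 k 0.056 rms 0.0005 | hold: b(.5)=-0.189
plan b [-0.137 -0.152 -0.168 -0.184 -0.2   -0.216]
slides [[0, np.float64(0.06), np.float64(0.02)], [0, np.float64(0.06), np.float64(0.02)], [0, np.float64(0.04), np.float64(0.01)], [0, np.float64(0.03), np.float64(0.01)], [0, np.float64(0.02), np.float64(0.01)], [0, np.float64(0.02), np.float64(0.01)]]
grip_force: 32.0
t 26.15 a 0.291 b -0.148 res 0.0 Fy 2.7 Fz 7.2 off 
fit b -0.149 v -0.114 ae 0.292 k 0.050 rms 0.0006 | hold: b(.5)=-0.215
plan b [-0.169 -0.185 -0.2   -0.216 -0.231 -0.247]
slides [[0, np.float64(0.04), np.float64(0.01)], [0, np.float64(0.02), np.float64(0.01)], [0, np.float64(0.02), np.float64(0.0)], [0, np.float64(0.01), np.float64(0.0)], [0, np.float64(0.01), np.float64(0.0)], [0, np.float64(0.02), np.float64(0.01)]]
```

```bash
python3 -m jog '{"dr":[[0,0,0],[0,0,0]],"slide":[[0,0.05,0.01],[0,0.03,0.01]],"fingers":[1,1]}' |grep grip; python3 track.py -0.31 0.1; python3 -m jog '{"dr":[[0,0,0],[0,0,0]],"slide":[[0,0.02,0],[0,0.02,0]],"fingers":[1,1]}' |grep grip; python3 track.py -0.31 0.08
```

```text
grip_force: 32.0
t 26.45 a 0.301 b -0.182 res 0.2 Fy 4.2 Fz 7.0 off 
fit b -0.183 v -0.118 ae 0.292 k 0.050 rms 0.0006 | hold: b(.5)=-0.244
plan b [-0.203 -0.217 -0.23  -0.242 -0.255 -0.267]
slides [[0, np.float64(0.05), np.float64(0.02)], [0, np.float64(0.02), np.float64(0.01)], [0, np.float64(0.0), np.float64(0.0)], [0, np.float64(-0.0), np.float64(-0.0)], [0, np.float64(0.01), np.float64(0.0)], [0, np.float64(0.02), np.float64(0.01)]]
grip_force: 31.8
t 26.75 a 0.305 b -0.209 res 0.0 Fy 4.5 Fz 5.7 off 
fit b -0.210 v -0.094 ae 0.294 k 0.039 rms 0.0012 | hold: b(.5)=-0.255
plan b [-0.226 -0.236 -0.247 -0.257 -0.267 -0.276]
slides [[0, np.float64(0.02), np.float64(0.01)], [0, np.float64(0.0), np.float64(0.0)], [0, np.float64(-0.0), np.float64(-0.0)], [0, np.float64(-0.0), np.float64(-0.0)], [0, np.float64(0.01), np.float64(0.0)], [0, np.float64(0.02), np.float64(0.01)]]
```

```bash
python3 -m jog '{"dr":[[0,0,0],[0,0,0]],"slide":[[0,0.02,0.01],[0,0,0]],"fingers":[1,1]}' |grep grip; python3 track.py -0.31 0.08; python3 -m jog '{"dr":[[0,0,0],[0,0,0]],"slide":[[0,0,0],[0,0,0]],"fingers":[1,1]}' |grep grip; python3 track.py -0.31 0.07
```

```text
grip_force: 31.9
t 27.05 a 0.308 b -0.226 res 0.1 Fy 4.7 Fz 7.3 off 
fit b -0.227 v -0.060 ae 0.294 k 0.032 rms 0.0015 | hold: b(.5)=-0.252
plan b [-0.238 -0.246 -0.256 -0.267 -0.278 -0.289]
slides [[0, np.float64(-0.08), np.float64(-0.03)], [0, np.float64(-0.02), np.float64(-0.01)], [0, np.float64(0.02), np.float64(0.01)], [0, np.float64(0.04), np.float64(0.01)], [0, np.float64(0.05), np.float64(0.01)], [0, np.float64(0.05), np.float64(0.02)]]
grip_force: 31.9
t 27.35 a 0.308 b -0.232 res 0.1 Fy 4.1 Fz 7.2 off 
fit b -0.233 v -0.022 ae 0.294 k 0.027 rms 0.0019 | hold: b(.5)=-0.239
plan b [-0.237 -0.242 -0.25  -0.26  -0.272 -0.283]
slides [[0, np.float64(-0.15), np.float64(-0.04)], [0, np.float64(-0.03), np.float64(-0.01)], [0, np.float64(0.03), np.float64(0.01)], [0, np.float64(0.05), np.float64(0.01)], [0, np.float64(0.05), np.float64(0.02)], [0, np.float64(0.05), np.float64(0.02)]]
```

```bash
python3 -m jog '{"dr":[[0,0,0],[0,0,0]],"slide":[[0,-0.13,-0.04],[0,-0.03,-0.01]],"fingers":[1,1]}' |grep grip; python3 track.py -0.31 0.07; python3 -m jog '{"dr":[[0,0,0],[0,0,0]],"slide":[[0,0.03,0.01],[0,0.04,0.01]],"fingers":[1,1]}' |grep grip; python3 track.py -0.31 0.07
```

```text
grip_force: 31.6
t 27.65 a 0.285 b -0.235 res 0.0 Fy 1.8 Fz 3.7 off 
fit b -0.236 v -0.030 ae 0.298 k 0.019 rms 0.0018 | hold: b(.5)=-0.269
plan b [-0.244 -0.252 -0.261 -0.271 -0.281 -0.291]
slides [[0, np.float64(-0.0), np.float64(-0.0)], [0, np.float64(0.02), np.float64(0.01)], [0, np.float64(0.03), np.float64(0.01)], [0, np.float64(0.03), np.float64(0.01)], [0, np.float64(0.03), np.float64(0.01)], [0, np.float64(0.03), np.float64(0.01)]]
grip_force: 31.7
t 27.95 a 0.296 b -0.248 res 0.1 Fy 3.3 Fz 5.3 off 
fit b -0.248 v -0.050 ae 0.284 k 0.038 rms 0.0005 | hold: b(.5)=-0.277
plan b [-0.257 -0.265 -0.274 -0.283 -0.292 -0.3  ]
slides [[0, np.float64(-0.03), np.float64(-0.01)], [0, np.float64(0.01), np.float64(0.0)], [0, np.float64(0.03), np.float64(0.01)], [0, np.float64(0.04), np.float64(0.01)], [0, np.float64(0.05), np.float64(0.01)], [0, np.float64(0.04), np.float64(0.01)]]
```

```bash
python3 -m jog '{"dr":[[0,0,0],[0,0,0]],"slide":[[0,-0.03,-0.01],[0,0.01,0]],"fingers":[1,1]}' |grep grip; python3 track.py -0.31 0.07; python3 -m jog '{"dr":[[0,0,0],[0,0,0]],"slide":[[0,0.03,0.01],[0,0.03,0.01]],"fingers":[1,1]}' |grep grip; python3 track.py -0.31 0.07
```

```text
grip_force: 31.6
t 28.25 a 0.292 b -0.264 res 0.1 Fy 4.3 Fz 3.3 off 
fit b -0.264 v -0.063 ae 0.283 k 0.038 rms 0.0005 | hold: b(.5)=-0.305
plan b [-0.276 -0.285 -0.294 -0.301 -0.306 -0.309]
slides [[0, np.float64(0.03), np.float64(0.01)], [0, np.float64(0.04), np.float64(0.01)], [0, np.float64(0.04), np.float64(0.01)], [0, np.float64(0.04), np.float64(0.01)], [0, np.float64(0.02), np.float64(0.01)], [0, np.float64(0.0), np.float64(0.0)]]
grip_force: 31.8
t 28.55 a 0.301 b -0.281 res 0.0 Fy 4.6 Fz 6.2 off 
fit b -0.282 v -0.066 ae 0.285 k 0.034 rms 0.0009 | hold: b(.5)=-0.314
plan b [-0.293 -0.3   -0.305 -0.308 -0.31  -0.31 ]
slides [[0, np.float64(0.04), np.float64(0.01)], [0, np.float64(0.04), np.float64(0.01)], [0, np.float64(0.02), np.float64(0.01)], [0, np.float64(0.0), np.float64(0.0)], [0, np.float64(-0.0), np.float64(-0.0)], [0, np.float64(-0.0), np.float64(-0.0)]]
```

```bash
python3 -m jog '{"dr":[[0,0,0],[0,0,0]],"slide":[[0,0.01,0.0],[0,0,0]],"fingers":[1,1]}' |grep grip; python3 track.py -0.31 0.07; python3 -m jog '{"dr":[[0,0,0],[0,0,0]],"slide":[[0,0,0],[0,-0.02,0]],"fingers":[1,1]}' |grep grip; python3 track.py -0.31 0.07
```

```text
grip_force: 31.7
t 28.85 a 0.301 b -0.291 res 0.0 Fy 4.6 Fz 4.6 off 
fit b -0.293 v -0.044 ae 0.287 k 0.028 rms 0.0015 | hold: b(.5)=-0.313
plan b [-0.3   -0.304 -0.307 -0.309 -0.309 -0.31 ]
slides [[0, np.float64(0.03), np.float64(0.01)], [0, np.float64(0.02), np.float64(0.01)], [0, np.float64(0.01), np.float64(0.0)], [0, np.float64(0.0), np.float64(0.0)], [0, np.float64(0.0), np.float64(0.0)], [0, np.float64(0.0), np.float64(0.0)]]
grip_force: 31.9
t 29.15 a 0.299 b -0.294 res 0.0 Fy 4.3 Fz 6.1 off 
fit b -0.296 v -0.023 ae 0.295 k 0.016 rms 0.0024 | hold: b(.5)=-0.307
plan b [-0.3   -0.303 -0.305 -0.307 -0.308 -0.309]
slides [[0, np.float64(-0.0), np.float64(-0.0)], [0, np.float64(0.02), np.float64(0.01)], [0, np.float64(0.01), np.float64(0.0)], [0, np.float64(0.01), np.float64(0.0)], [0, np.float64(0.01), np.float64(0.0)], [0, np.float64(0.0), np.float64(0.0)]]
```

```bash
python3 -m jog '{"dr":[[0,0,0],[0,0,0],[0,0,0],[0,0,0]],"slide":[[0,-0.07,-0.02],[0,-0.08,-0.02],[0,-0.08,-0.02],[0,-0.08,-0.02]],"fingers":[1,1,1,1]}' |grep grip; python3 track.py
python3 - <<'E'
import numpy as np
A=np.linspace(.25,-.82,15);P=np.c_[-np.sin(A),np.cos(A)]*6.5
print((-np.diff(P,axis=0)).round(2).tolist())
E
```

```text
grip_force: 31.5
t 29.70 a 0.258 b -0.300 res 0.0 Fy -1.6 Fz 2.8 off 
[[-0.49, -0.1], [-0.49, -0.07], [-0.5, -0.03], [-0.5, 0.01], [-0.49, 0.05], [-0.49, 0.08], [-0.48, 0.12], [-0.47, 0.16], [-0.46, 0.19], [-0.44, 0.23], [-0.42, 0.26], [-0.4, 0.29], [-0.38, 0.32], [-0.35, 0.35]]
```

The beam is on its rest. Next, swing the lever back to relaxed.

```bash
python3 -m jog '{"dr":[[0,0,0],[0,0,0],[0,0,0],[0,0,0],[0,0,0],[0,0,0],[0,0,0]],"slide":[[0,-0.49,-0.1],[0,-0.49,-0.07],[0,-0.5,-0.03],[0,-0.5,0.01],[0,-0.49,0.05],[0,-0.49,0.08],[0,-0.48,0.12]],"fingers":[1,1,1,1,1,1,1]}'; python3 track.py
python3 -m jog '{"dr":[[0,0,0],[0,0,0],[0,0,0],[0,0,0],[0,0,0],[0,0,0],[0,0,0],[0,0,0]],"slide":[[0,-0.47,0.16],[0,-0.46,0.19],[0,-0.44,0.23],[0,-0.42,0.26],[0,-0.4,0.29],[0,-0.38,0.32],[0,-0.35,0.35],[0,0,0]],"fingers":[1,1,1,1,1,1,1,1]}' ; python3 track.py
```

```text
time: 30.62
tool_pos: [0.4909, 0.0092, 0.2384]
eef_rot: [[0.984, 0.177, -0.001], [0.177, -0.984, -0.0], [-0.001, -0.0, -1.0]]
ft_force: [-1.7, -1.6, 3.0]
opening: 0.021
grip_force: 32.1
t 30.62 a -0.272 b -0.299 res 0.0 Fy -1.3 Fz 3.0 off 
time: 31.68
tool_pos: [0.4809, 0.0668, 0.2023]
eef_rot: [[0.984, 0.178, -0.001], [0.178, -0.984, 0.0], [-0.001, -0.0, -1.0]]
ft_force: [-1.6, -2.9, -1.5]
opening: 0.0208
grip_force: 31.6
t 31.68 a -0.800 b -0.300 res 0.0 Fy -2.6 Fz -1.5 off
```

```bash
python3 -m jog '{"dr":[[0,0,0],[0,0,0],[0,0,0],[0,0,0],[0,0,0],[0,0,0]],"slide":[[0,0,0],[0,0,0],[0,0,0],[0,0,0],[0,0,0],[0,0,0]],"fingers":[0.7,0.6,0.4,0.2,0,0]}'; python3 track.py
python3 -m jog '{"dr":[[0,0,0],[0,0,0],[0,0,0],[0,0,0],[0,0,0],[0,0,0],[0,0,0],[0,0,0],[0,0,0]],"slide":[[0,0,-0.3],[0,0,-0.6],[0,0,-0.9],[0,0,-1],[0,0,-1],[0,0,-1],[0,0,-1],[0,0,-0.5],[0,0,0]],"fingers":[0,0,0,0,0,0,0,0,0]}'; python3 track.py
python3 - <<'E'
from h import *
cv2.imwrite('pics/end.png',get_image('scene'))
E
```

```text
time: 32.48
tool_pos: [0.4811, 0.0662, 0.2029]
eef_rot: [[0.984, 0.177, 0.0], [0.177, -0.984, 0.0], [0.0, -0.0, -1.0]]
ft_force: [0.1, 0.1, 1.1]
opening: 0.0852
grip_force: 0.0
t 32.48 a -0.794 b -0.300 res 0.0 Fy 0.1 Fz 1.1 off 
time: 33.65
tool_pos: [0.4813, 0.0662, 0.3295]
eef_rot: [[0.984, 0.177, 0.001], [0.177, -0.984, 0.0], [0.001, 0.0, -1.0]]
ft_force: [-0.4, 0.8, -0.2]
opening: 0.0854
grip_force: 0.0
t 33.65 a -0.404 b -0.301 res 0.0 Fy 0.8 Fz -0.2 off
```

View pics/end.png

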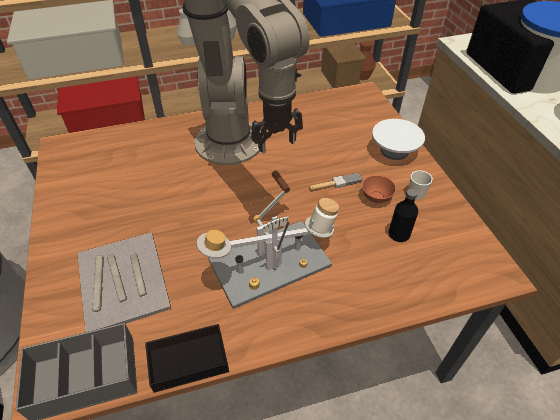

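The gripper is clear at (275,130), the lever is free with its grip at (280,181), the beam is on its rest, and everything else is unmoved.

```bash
python3 -c "
from plant import close_job
print(close_job())"
```

```text
the job is handed in; nothing more can be done
None
```

The jar was weighed: by the lever alone the pointer was held between the long marks for over 7.5 s, then the beam was lowered gently onto its rest, the lever let go and the job handed in at about 34 s.

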